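# Clamp the whetstone in its holder

### The arm

A 7-joint arm with a two-finger parallel gripper is mounted at the origin on a cart in front of the work surface, level with it; the furniture and walls round the work are solid. World frame = base frame: x ahead of the robot, y to its left, z up, the work surface at z = 0. Lengths are in m, angles in degrees, forces in N, time in s.
With the tool pointing down it reaches from about 0.425 to 0.875 m from the base axis. Payload 4.7 kg.
Tool frame: the origin (TCP) lies on the front face of the gripper's body, between the roots of the fingers; the fingertips stand 70 mm ahead of it and the grasp point (between the pads) lies 51 mm ahead of it (tip_extent is the distance from the TCP to the fingertips, in m); z points along the fingers, y is the direction in which the jaws open and shut (so a half turn about z gives the same grasp; the last joint's range is limited). The gripper opens to 87 mm and grips with 3 to 60 N. Pads are 19 mm wide; open, the fingers measure 117 mm over their backs; the gripper's body (75 mm by 190 mm) begins 51 mm behind the grasp point.
Start: joints at [-69.15, 18.392, -4.016, 83.108, 1.295, 78.541, -3.26], TCP at [0.223, 0.611, 0.292] pointing down, gripper open.
Joint ranges: [-163.93, 163.93], [-17.29, 119.83], [-79.2, 71.16], [3.27, 140.29], [-89.18, 269.18], [5.43, 117.66], [-154.24, 154.24]. Speed limits (degrees/s): [147.25, 147.25, 180, 180, 180, 180, 180].

### API

Orientations are given as [roll, pitch, yaw] about the fixed x, y, z axes, in that order (R = Rz(yaw) Ry(pitch) Rx(roll)).
In Python, from cell import * gives the robot as it stands.
- The arm moves only by the tool carry_out, never from a script. Its argument "increments" is text: rows parted by semicolons, each of 7 numbers parted by spaces: the opening, from 0 (shut) to 1 (fully open), then the shift along the tool's x, y, z in m, then the turn, a rotation vector about the tool's x, y, z in degrees. A call has 1 to 20 rows; each row shifts and turns the pose as measured when the row begins, along the tool's axes as they then stand; what a row does not reach is not made up. A row lasts 1/8 s, in which the tool goes at most 62.5 mm and 10.7 degrees, less where a joint would pass 70% of its speed; a pose out of reach is approached as far as the arm can. A call is refused whole if a number of a shift passes 0.0625 or a number of a turn 10.7, either way. A call with a gripper value outside its range is refused whole. The fingers move at their own pace and stop on an object; "force" is the grip in N (left out, the last holds). Time passes only in rows, so rows that do not move let the fingers close. It gives the time, the measured TCP pose, the force and the opening at its end, in the units of the state.
- get_obs(): the state, without advancing time (a new reading comes with each control period).
- read_camera(name): name is "scene" or "top" or "wrist"; returns a dict with "img" (420x560x3 uint8, blue, green, red), "fx", "fy", "cx", "cy" (pixels), "world_from_camera" (4x4, takes a point from camera to world coordinates). Camera axes: x right, y down, z forward; pixel columns grow to the right and rows downward; lengths in m; the calibration is good to about 2 mm. A picture is of the moment at which its call begins. There is no depth.
- sign_off(): hands the job in, once; it reports no verdict.
Trained networks look in a picture, given as the dict that the camera call returned (one of the last four; its "shot" number tells which), for a name from the list of things; names that differ only in an ending like _2 or _b are one class to them, and where a whole thing is asked for, a point or a joint stands for the part that bears it (a point fixed in the world has none). Each returns a list of dicts, best first, with "confidence" (0 to 1); they miss things now and then, are a little off and sometimes report something else, mostly with a low value. They report only what shows in the picture. A call takes as long as a camera call.
- masks_of(target, picture): "pixels" (420x560 bool, what is visible of it) and "bbox" ([left, top, right, bottom] in pixels, round what is visible of it).
The state is a dict: "time_s": time; "qpos": joint angles; "joint_velocities": joint speeds; "effort": joint torques, N m; "tool_pos": TCP position; "tool_rot": TCP orientation; "force": force on the tool from outside, world axes, zero at the start; "wrist_torque": the same for the moment, N m; "grip_width": finger opening in m.
Only numpy, scipy, OpenCV 4.12 (cv2) and the standard library are available. Lean on these libraries where they do the work, as an engineer would, in place of code of your own. Each camera call takes 0.05 s, during which the arm holds its last target.

### The job

Get the whetstone ready for sharpening: lay it lengthwise on the bed of its holder, centred between the two sides, and slide the stop along until the stone is held without play between the stop and the fixed jaw. Then flip the red cam lever over and fully down so that the stop is locked there, without disturbing the mug, the small bowl or the peeler.

Things in the scene. Friction and masses are not known exactly. Their poses are not given: they have to be found in the camera images.
- stone: loose combination whetstone, a block 180 x 50 x 25 mm (its x, y, z), about 0.5 kg, reddish brown above and cream below; it lies flat on the worktop, brown side up. Origin: centre of its underside. It may lie either way round in the holder.
- holder: whetstone holder, 310 x 64 mm, held fast on the worktop by its feet. Origin: centre of its underside at worktop height; x runs along it towards the end with the sliding stop, z up. A flat grey aluminium bed with black strips, 14 mm above the worktop, runs from end to end. The black fixed jaw stands on it at the -x end: 16 mm above the bed, its inner rubber face at x = -135 mm.
- fixed_face (a point): centre of the fixed jaw's inner face, 8 mm above the bed; axes as the holder's.
- stop_face (a point): centre of the sliding stop's rubber face, which looks to the fixed jaw (holder -x), 8 mm above the bed; axes as the holder's. The stop is a black block 40 mm long (x), 64 mm wide (72 mm with its side skirts) and 16 mm high above the bed, that slides on the holder along holder x.
- stop_back (a point): centre of the stop's plain back face (holder +x side), 40 mm behind its front face and 8 mm above the bed: push here towards the fixed jaw.
- stop_slide (a joint): travel of the stop in m, 0 to 0.056, growing away from the fixed jaw; the clear gap between the two faces is 0.176 + this value. Unlocked it slides with about 2.5 N and stays where it is left; with the lever down it is locked.
- cam_lever (a joint): red cam lever on top of the stop, in rad: 0 = open (it leans 25 degrees past upright towards the fixed jaw), 0.44 = upright, 2.007 = closed, flat over the stop and pointing away from the fixed jaw (holder +x). The cam bites over the last 0.8 rad, with up to about 8 N at the lever's end; it stays where it is left.
- lever_hinge (a point): point on the lever's hinge axis (which lies along holder y), 19 mm behind the stop's front face, 20 mm above the bed, midway across.
- lever_tip (a point): point 50 mm out along the lever from the hinge axis, on the broad face that looks up when the lever is closed and to the fixed jaw when it is upright (7 mm from the lever's centre plane through the hinge); the lever is 16 mm wide, 8 mm thick and ends 59 mm from the hinge axis.
- mug: white mug, 94 mm high, standing behind the holder; leave it alone. Origin: underside.
- bowl: small dark bowl, 53 mm across and 26 mm high, behind the holder; leave it alone. Origin: underside.
- peeler: yellow-handled peeler, 170 mm long, lying at the front edge to the right; leave it alone. Origin: underside.

How it is judged:
By the outcome, as a careful person would: the job done as asked, in the order asked, and still so for the second after the job is handed in, with the robot touching nothing.
It also fails if it takes over 64 s, if anything falls off the work surface, if the arm or the gripper's body presses on something with over 40 N, if the wrist force passes 120 N, or if a joint passes its speed limit or range.

## Working session

There is one attempt and no reset: what is moved stays moved. The work goes in short steps, Python scripts to look and compute and a tool call to move; the robot and the scene stay as the last step left them, time stands still between calls to the robot, and variables do not carry over. Pictures are saved under pics/ and viewed, and the job is handed in when it is done.

Besides the shell and the picture viewer there is one more tool, called after "Request:" as name(argument=value, ...), one argument or row to a line, values as JSON. carry_out: Moves the arm, as the interface text tells. Its arguments: {"type":"object","properties":{"increments":{"type":"string"},"force":{"type":"number"}},"required":["increments"]}

```bash
ls; mkdir -p pics; cat > h.py <<'E'
from cell import *
import numpy as np, cv2
from scipy.spatial.transform import Rotation as R
def shot(n,f):
    p=read_camera(n); cv2.imwrite('pics/'+f+'.png',p['img']); return p
def proj(p,X):
    T=np.linalg.inv(p['world_from_camera']); X=np.atleast_2d(X); c=X@T[:3,:3].T+T[:3,3]
    return np.c_[p['fx']*c[:,0]/c[:,2]+p['cx'],p['fy']*c[:,1]/c[:,2]+p['cy']]
def ray(p,u,v):
    T=np.array(p['world_from_camera']); d=T[:3,:3]@np.array([(u-p['cx'])/p['fx'],(v-p['cy'])/p['fy'],1]); return T[:3,3],d
def onz(p,u,v,z):
    o,d=ray(p,u,v); return o+d*(z-o[2])/d[2]
def tri(*obs):
    A=np.zeros((3,3));b=np.zeros(3)
    for p,u,v in obs:
        o,d=ray(p,u,v); d=d/np.linalg.norm(d); M=np.eye(3)-np.outer(d,d); A+=M;b+=M@o
    return np.linalg.solve(A,b)
E
python3 - <<'E'
from h import *
np.set_printoptions(precision=4,suppress=True)
o=get_obs(); print(o)
for n in ['scene','top']:
    p=shot(n,n+'0'); print(n,p['fx'],p['world_from_camera'])
    for t in ['stone','holder','stop_slide','cam_lever','mug','bowl','peeler']:
        for m in masks_of(t,p)[:2]:
            c=cv2.minAreaRect(np.argwhere(m['pixels'])[:,::-1].astype(np.float32))
            print(t,m['confidence'],m['bbox'],c)
E
```

```text
pics
{'time_s': 0.0, 'qpos': array([-69.1517,  18.4386,  -4.0134,  83.174 ,   1.294 ,  78.5418,
        -3.2586]), 'joint_velocities': array([-0.012 , -0.0478,  0.0216,  0.1096, -0.0104, -0.0924, -0.0831]), 'effort': array([  0.0002, -49.1289,  -0.4035, -31.2523,  -0.0636,   0.0439,
         0.0002]), 'tool_pos': array([0.2227, 0.6102, 0.2912]), 'tool_rot': array([-179.8907,    0.0055,  159.9606]), 'force': array([-0.6293, -0.0847, -0.6406]), 'wrist_torque': array([-0.0236, -0.0225, -0.0285]), 'grip_width': 0.08703655586087701}
scene 522.776641913595 [[ 0.7702 -0.4457  0.4561 -0.0374]
 [-0.6378 -0.5388  0.5504 -0.7014]
 [ 0.0004 -0.7149 -0.6992  1.0419]
 [ 0.      0.      0.      1.    ]]
stone 0.76 [166.3, 156.8, 206.5, 202.2] ((185.28378295898438, 179.20269775390625), (19.76209831237793, 54.17140197753906), 35.53767395019531)
stone 0.72 [250.1, 224.0, 257.8, 245.0] ((253.8362579345703, 236.02186584472656), (22.335664749145508, 6.409939765930176), 82.40535736083984)
holder 0.96 [224.3, 183.3, 272.5, 270.8] ((247.01602172851562, 224.1512451171875), (87.2752685546875, 27.85888671875),
[... 1251 characters left out ...]
93853187561035, 26.52390480041504), 23.198591232299805)
cam_lever 0.55 [278.7, 225.3, 294.7, 243.1] ((285.55999755859375, 234.42002868652344), (12.600001335144043, 7.600000381469727), 36.869895935058594)
mug 0.68 [278.7, 223.7, 300.0, 252.0] ((286.9151611328125, 237.01243591308594), (16.69536781311035, 26.731616973876953), 25.34617805480957)
mug 0.66 [253.2, 139.1, 293.6, 178.9] ((269.32757568359375, 154.93101501464844), (31.01112174987793, 39.738800048828125), 21.801406860351562)
bowl 0.48 [165.7, 155.0, 187.0, 173.6] ((177.0, 163.0), (18.0, 20.0), 90.0)
peeler 0.93 [355.0, 259.8, 418.3, 276.9] ((387.5231628417969, 268.1846618652344), (8.6824312210083, 59.78474426269531), 82.87498474121094)
```

```bash
python3 - <<'E'
import cv2
a=cv2.imread('pics/scene0.png')[130:380,130:360];b=cv2.imread('pics/top0.png')[120:300,110:430]
cv2.imwrite('pics/scene0c.png',cv2.resize(a,None,fx=2.4,fy=2.4,interpolation=cv2.INTER_CUBIC));cv2.imwrite('pics/top0c.png',cv2.resize(b,None,fx=2.5,fy=2.5,interpolation=cv2.INTER_CUBIC))
E
```

```text
(no output)
```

View pics/scene0c.png

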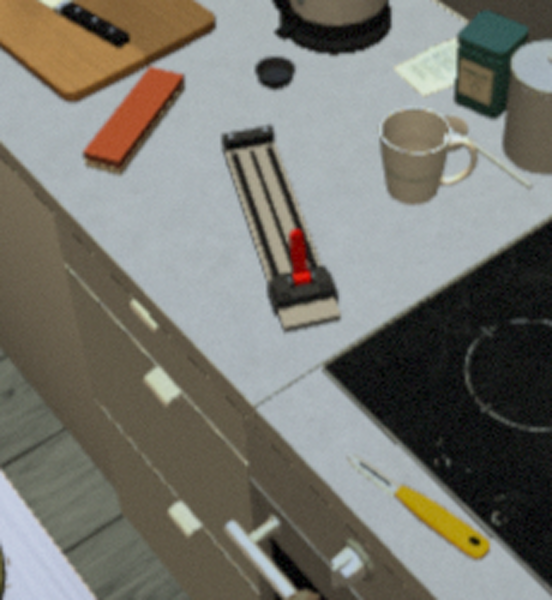

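View pics/top0c.png

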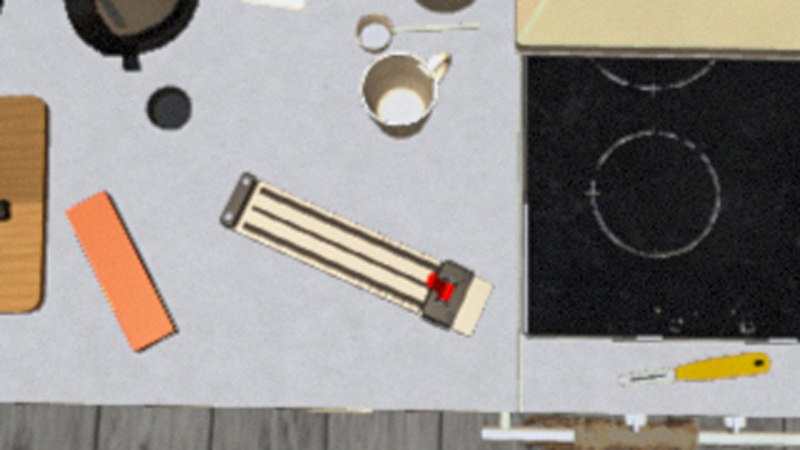

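View pics/top0.png

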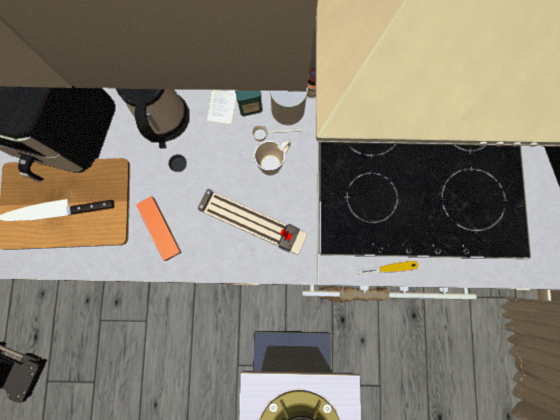

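The scene view shows the stone at about (185,179), the holder at (247,224) with the stop open and the lever up at (252,240), and the mug at (304,192). The top view agrees: stone (158,228), holder (252,221).

```bash
python3 - <<'E'
from h import *
np.set_printoptions(precision=4,suppress=True)
t=read_camera('top'); s=read_camera('scene')
def q(p,pts,z): return np.array([onz(p,u,v,z) for u,v in pts])
B=lambda a:np.array(a)/2.5+[110,120]
print('stone corners top', q(t,B([(66,211),(104,191),(177,330),(137,350)]),.025))
print('holder corners far', q(t,B([(243,172),(222,220)]),.03), 'near end', q(t,B([(494,285),(470,335)]),.014))
print('stop', q(t,B([(443,260),(475,270),(448,330),(421,318)]),.03))
print('mug',q(t,[(270,155)],.09),'bowl',q(t,[(178,163)],.026))
S=lambda a:np.array(a)/2.4+[130,130]
print('stone tri', tri((t,158.1,228.2),(s,*S([134,117]))))
for a,b in [((66,211),(148,70)),((104,191),(184,74)),((177,330),(122,163)),((137,350),(86,155))]:
    print(tri((t,*B(a)),(s,*S(b))))
print('holder near corners',tri((t,*B((494,285))),(s,*S((340,317)))),tri((t,*B((470,335))),(s,*S((286,330)))))
w=shot('wrist','w0'); print(w['fx'],w['world_from_camera'])
o=get_obs(); print(R.from_euler('xyz',o['tool_rot'],degrees=True).as_matrix(), o['tool_pos'])
E
```

```text
stone corners top [[0.5966 0.4636 0.025 ]
 [0.6204 0.4227 0.025 ]
 [0.466  0.3306 0.025 ]
 [0.4433 0.3729 0.025 ]]
holder corners far [[0.6443 0.2665 0.03  ]
 [0.5889 0.287  0.03  ]] near end [[ 0.5241 -0.0177  0.014 ]
 [ 0.4678  0.0084  0.014 ]]
stop [[0.5488 0.0399 0.03  ]
 [0.5383 0.0044 0.03  ]
 [0.4715 0.0331 0.03  ]
 [0.4841 0.0629 0.03  ]]
mug [[0.727  0.0904 0.09  ]] bowl [[0.7192 0.3546 0.026 ]]
stone tri [0.5308 0.3998 0.0195]
[0.5959 0.4652 0.0224]
[0.6201 0.4205 0.0304]
[0.467  0.3293 0.0273]
[0.4439 0.3731 0.0233]
holder near corners [ 0.5235 -0.0174  0.0138] [0.4683 0.0081 0.0103]
331.83959016003615 [[ 0.3436  0.9082  0.2391  0.1578]
 [ 0.9391 -0.3328 -0.0856  0.6329]
 [ 0.0018  0.254  -0.9672  0.3836]
 [ 0.      0.      0.      1.    ]]
[[-0.9394  0.3427  0.    ]
 [ 0.3427  0.9394  0.0001]
 [-0.      0.0001 -1.    ]] [0.2228 0.6106 0.2923]
```

View pics/w0.png

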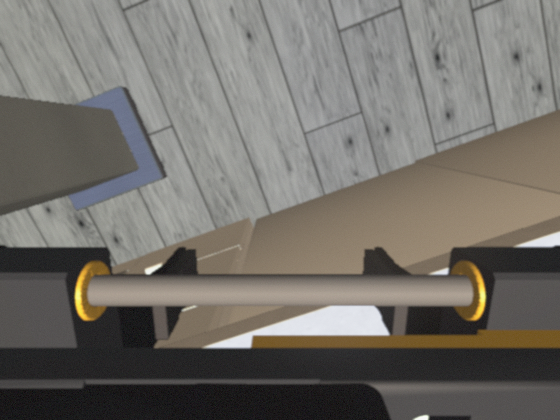

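Request:
carry_out(
  increments="1 0 0 0 0 0 10.7;1 0 0 0 0 0 10.7;1 0 0 0 0 0 10.7;1 0 0 0 0 0 10.7;1 0 0 0 0 0 10.7;1 0 0 0 0 0 10.7;1 0 0 0 0 0 10.7;1 0 0 0 0 0 10.7;1 0 0 0 0 0 10.7;1 0 0 0 0 0 10.7;1 0 0 0 0 0 10.7;1 0 0 0 0 0 10.7",
)

```text
time_s: 2.45
tool_pos: [0.2224, 0.6108, 0.2924]
tool_rot: [-180.0, 0.0, 30.7]
force: [0.7, 0.4, 1.2]
grip_width: 0.0872
```

Request:
carry_out(
  increments="1 0.0142 0.0568 0 0 0 0;1 0.0142 0.0568 0 0 0 0;1 0.0142 0.0568 0 0 0 0;1 0.0142 0.0568 0 0 0 0;1 0.0142 0.0568 0 0 0 0;1 0.0142 0.0568 0 0 0 0;1 0 0 0 0 0 0",
)

```text
time_s: 3.32
tool_pos: [0.4762, 0.3549, 0.2922]
tool_rot: [-179.9, -0.2, 30.8]
force: [-0.4, 1.0, 1.5]
grip_width: 0.0869
```

```bash
python3 - <<'E'
from h import *
np.set_printoptions(precision=4,suppress=True)
o=get_obs(); print(o['tool_pos'],o['tool_rot'],o['qpos'])
w=shot('wrist','w1')
import pickle; pickle.dump(w,open('w1.pkl','wb'))
for m in masks_of('stone',w)[:2]:
    r=cv2.minAreaRect(np.argwhere(m['pixels'])[:,::-1].astype(np.float32)); print(m['confidence'],m['bbox'],r)
    print(np.array([onz(w,u,v,.025) for u,v in cv2.boxPoints(r)]))
E
```

```text
[0.4762 0.3549 0.2922] [-179.9158   -0.151    30.8441] [-60.3677  11.7946  24.5352  92.4942  -5.0762  76.6419 -94.2848]
0.75 [247.2, 31.3, 294.9, 209.9] ((270.0, 121.5), (179.0, 50.0), 90.0)
[[0.5988 0.467  0.025 ]
 [0.6237 0.425  0.025 ]
 [0.4706 0.3314 0.025 ]
 [0.4422 0.3791 0.025 ]]
```

View pics/w1.png

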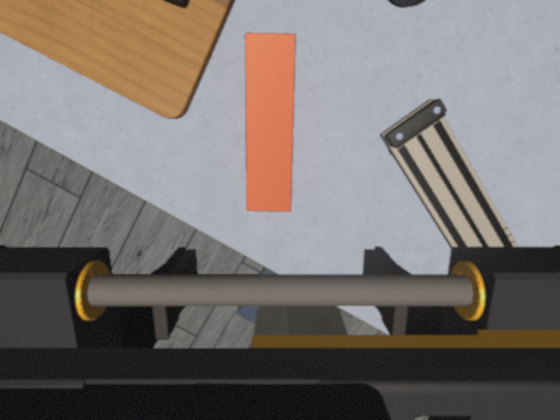

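The wrist view shows the whole stone, with corners at about (246,33), (296,33), (292,211) and (247,211). The holder's fixed jaw is at (415,122).

```bash
python3 - <<'E'
from h import *
import pickle
np.set_printoptions(precision=4,suppress=True)
w=pickle.load(open('w1.pkl','rb'))
im=w['img']; hsv=cv2.cvtColor(im,cv2.COLOR_BGR2HSV)
m=((hsv[...,0]<14)&(hsv[...,1]>130)&(hsv[...,2]>120)).astype(np.uint8); m[230:]=0;
n,l,st,c=cv2.connectedComponentsWithStats(m); k=1+np.argmax(st[1:,4]); 
cs=max(cv2.findContours((l==k).astype(np.uint8),0,1)[0],key=cv2.contourArea)
h=cv2.convexHull(cs); ap=cv2.approxPolyDP(h,5,True)[:,0]; print(ap)
P=np.array([onz(w,u,v,.025) for u,v in cs[:,0]])[:,:2].astype(np.float32)
r=cv2.minAreaRect(P*1000); print(r); print(cv2.boxPoints(r))
o=get_obs(); print(o['tool_pos'],o['tool_rot'])
# triangulate corners with top view for height
E
```

```text
[[294  35]
 [289 210]
 [248 209]
 [246  34]]
((533.2069091796875, 401.39520263671875), (176.81314086914062, 47.35052490234375), 29.740100860595703)
[[444.7003 378.0965]
 [468.1894 336.9828]
 [621.7135 424.6939]
 [598.2245 465.8076]]
[0.4721 0.3601 0.2917] [-179.7197   -0.0795   31.3278]
```

```bash
cat >> h.py <<'E'
def stonerect(w,z=.025,rmax=230):
    hsv=cv2.cvtColor(w['img'],cv2.COLOR_BGR2HSV)
    m=((hsv[...,0]<14)&(hsv[...,1]>130)&(hsv[...,2]>120)).astype(np.uint8); m[rmax:]=0
    n,l,st,c=cv2.connectedComponentsWithStats(m); k=1+np.argmax(st[1:,4])
    cs=max(cv2.findContours((l==k).astype(np.uint8),0,1)[0],key=cv2.contourArea)
    P=np.array([onz(w,u,v,z) for u,v in cs[:,0]])[:,:2].astype(np.float32)
    return cv2.minAreaRect(P*1000),cv2.approxPolyDP(cv2.convexHull(cs),5,True)[:,0]
E
python3 - <<'E'
from h import *
np.set_printoptions(precision=4,suppress=True)
for i in range(2):
    o=get_obs(); print(o['time_s'],o['tool_pos'],o['tool_rot'],o['joint_velocities'])
    w=read_camera('wrist'); 
    T=np.array(w['world_from_camera']); print(T[:3,3],stonerect(w))
o=get_obs(); print(o['time_s'],o['tool_pos'],o['tool_rot'])
t=read_camera('top'); print(stonerect(t,rmax=400))
E
```

```text
3.425 [0.4721 0.3601 0.2917] [-179.7197   -0.0795   31.3278] [-1.815   0.2721 -2.3612  0.1349 -0.5517 -0.0574 -0.2173]
[0.5307 0.3942 0.3832] (((533.2178955078125, 401.3941955566406), (176.73654174804688, 47.24271011352539), 29.649518966674805), array([[256,  32],
       [303,  34],
       [295, 209],
       [254, 207]], dtype=int32))
3.475 [0.4711 0.3615 0.2916] [-179.6984   -0.0623   31.4889] [-1.2818  0.1212 -1.4437  0.0257 -0.0141 -0.0127  0.1365]
[0.5295 0.3957 0.383 ] (((533.1943969726562, 401.3483581542969), (176.8015594482422, 47.394447326660156), 29.81403923034668), array([[305,  33],
       [297, 209],
       [257, 208],
       [257,  32]], dtype=int32))
3.525 [0.4705 0.3622 0.2915] [-179.6983   -0.052    31.5864]
(((477.047607421875, 368.331298828125), (53.29425811767578, 48.3496208190918), 29.753067016601562), array([[172, 238],
       [179, 252],
       [163, 259],
       [156, 243]], dtype=int32))
```

Request:
carry_out(
  increments="1 0.025 -0.001 0.03 0 0 1.8;1 0.025 -0.001 0.03 0 0 0;1 0.024 -0.001 0.03 0 0 0;1 0 0 0.02 0 0 0;1 0 0 0 0 0 0;1 0 0 0 0 0 0",
)

```text
time_s: 4.32
tool_pos: [0.5266, 0.4138, 0.1799]
tool_rot: [-179.4, -0.1, 30.7]
force: [-0.2, 0.1, 0.2]
grip_width: 0.0871
```

```bash
python3 - <<'E'
from h import *
np.set_printoptions(precision=4,suppress=True)
o=get_obs(); print(o['tool_pos'],o['tool_rot'])
w=shot('wrist','w2')
E
```

```text
[0.5266 0.4138 0.1799] [-179.4185   -0.093    30.7084]
```

View pics/w2.png

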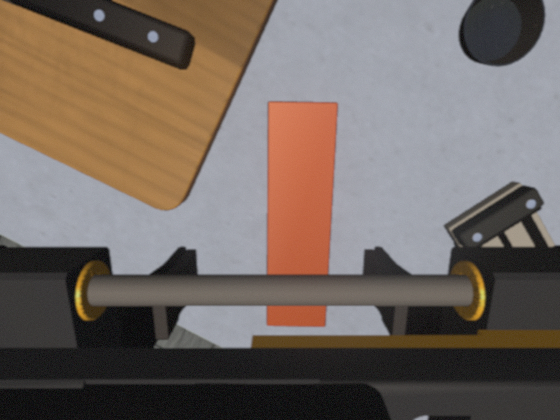

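Stone corners are now at (268,103), (337,103), (326,326) and (266,326).

```bash
python3 - <<'E'
from h import *
import pickle
np.set_printoptions(precision=4,suppress=True)
w1=pickle.load(open('w1.pkl','rb'))
w=read_camera('wrist'); o=get_obs(); print(o['tool_pos'],o['tool_rot'])
cv2.imwrite('pics/w3.png',w['img'])
r,ap=stonerect(w,rmax=275); print(r,ap)
hsv=cv2.cvtColor(w['img'],cv2.COLOR_BGR2HSV)
m=((hsv[...,0]<14)&(hsv[...,1]>130)&(hsv[...,2]>120))
for row in (110,150,200,250,320): 
    c=np.where(m[row,220:380])[0]+220; print(row,c.min(),c.max(), onz(w,c.min()-.5,row,.025)[:2],onz(w,c.max()+.5,row,.025)[:2])
rr=np.where(m[:,300])[0]; print(rr.min(),rr.max())
a=sorted(ap.tolist()); tl,tr=sorted(ap.tolist(),key=lambda q:q[1])[:2]
if tl[0]>tr[0]: tl,tr=tr,tl
print(tri((w1,246,33.5),(w,*tl)),tri((w1,295.5,33.5),(w,*tr)))
print(onz(w,300,rr.min(),.025),onz(w,300,rr.max(),.025))
E
```

```text
[0.5268 0.4137 0.1803] [-179.4041   -0.1305   30.6894]
((553.201171875, 413.107177734375), (131.06573486328125, 47.73392868041992), 29.6943302154541) [[270 102]
 [336 104]
 [326 274]
 [268 274]]
110 269 336 [0.5933 0.4636] [0.6178 0.4222]
150 269 333 [0.5693 0.4496] [0.5934 0.4089]
200 269 331 [0.5372 0.431 ] [0.5616 0.3901]
250 268 328 [0.5021 0.4115] [0.5267 0.3704]
320 268 324 [0.4487 0.3805] [0.4731 0.3398]
103 325
[0.5984 0.4656 0.024 ] [0.6218 0.4243 0.0257]
[0.6087 0.4469 0.025 ] [0.4587 0.3548 0.025 ]
```

Request:
carry_out(
  increments="1 -0.001 0.014 0.03 0 0 0.9;1 0 0 0.03 0 0 0;1 0 0 0.02 0 0 0;1 0 0 0 0 0 0;1 0 0 0 0 0 0;1 0 0 0 0 0 0",
)

```text
time_s: 5.18
tool_pos: [0.5358, 0.4044, 0.107]
tool_rot: [-179.2, -0.9, 29.8]
force: [0.3, 0.0, -0.7]
grip_width: 0.0871
```

Request:
carry_out(
  increments="1 -0.004 0.001 0.016 -0.8 -0.9 0;1 0 0 0.01 0 0 0;1 0 0 0.003 0 0 0;1 0 0 0 0 0 0;1 0 0 0 0 0 0",
)

```text
time_s: 5.8
tool_pos: [0.5329, 0.4021, 0.0766]
tool_rot: [180.0, 0.0, 29.8]
force: [-0.1, -0.6, -0.6]
grip_width: 0.0868
```

Well aligned. Closing on the stone now.

Request:
carry_out(
  increments="1 0 0 0.002 0 0 0;0 0 0 0 0 0 0;0 0 0 0 0 0 0;0 0 0 0 0 0 0;0 0 0 0 0 0 0;0 0 0 0 0 0 0;0 0 0 0 0 0 0;0 0 0 0 0 0 0",
  force=30,
)

```text
time_s: 6.8
tool_pos: [0.5334, 0.4024, 0.0754]
tool_rot: [-180.0, -0.1, 29.8]
force: [-0.1, -0.3, 0.5]
grip_width: 0.0498
```

Request:
carry_out(
  increments="0 0 0 -0.02 0 0 0;0 0 0 -0.05 0 0 0;0 0 0 -0.05 0 0 -9.2;0 0 0 -0.05 0 0 -9.2;0 0 0 -0.03 0 0 -9.2;0 0 0 0 0 0 -9.2;0 0 0 0 0 0 0",
)

```text
time_s: 7.68
tool_pos: [0.5317, 0.4002, 0.285]
tool_rot: [-180.0, 0.2, 67.6]
force: [0.1, -0.3, -4.3]
grip_width: 0.05
```

Request:
carry_out(
  increments="0 -0.052 0.004 0 0 0 0;0 -0.052 0.004 0 0 0 0;0 -0.052 0.004 0 0 0 0;0 -0.052 0.004 0 0 0 0;0 -0.05 0.004 0 0 0 0;0 0 0 0 0 0 0;0 0 0 0 0 0 0;0 0 0 0 0 0 0;0 0 0 0 0 0 0",
)

```text
time_s: 8.8
tool_pos: [0.4457, 0.1469, 0.2833]
tool_rot: [-179.7, 0.4, 66.2]
force: [0.4, -0.1, -4.1]
grip_width: 0.0501
```

```bash
python3 - <<'E'
from h import *
import pickle
np.set_printoptions(precision=4,suppress=True)
w=shot('wrist','w4');pickle.dump(w,open('w4.pkl','wb'))
o=get_obs(); print(o['tool_pos'],o['tool_rot'],o['qpos'])
t=shot('top','t4'); pickle.dump(t,open('t4.pkl','wb'))
E
```

```text
[0.4457 0.1469 0.2832] [-179.7306    0.4149   66.2265] [-46.6082  -4.1982  24.0663 108.9248   1.862   75.4033 -46.858 ]
```

View pics/w4.png

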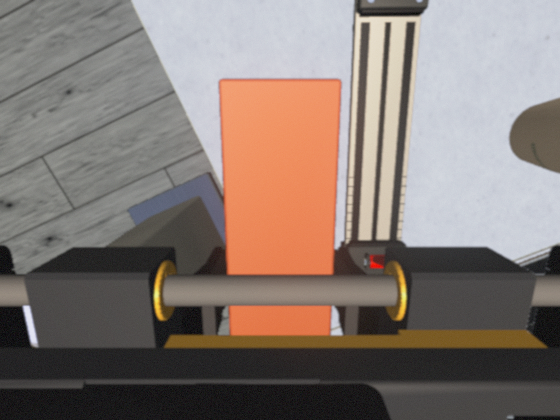

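```bash
python3 - <<'E'
import cv2
a=cv2.imread('pics/w4.png')[0:270,330:440]
cv2.imwrite('pics/w4c.png',cv2.resize(a,None,fx=2.2*2,fy=2.2,interpolation=cv2.INTER_CUBIC))
E
```

```text
(no output)
```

View pics/w4c.png

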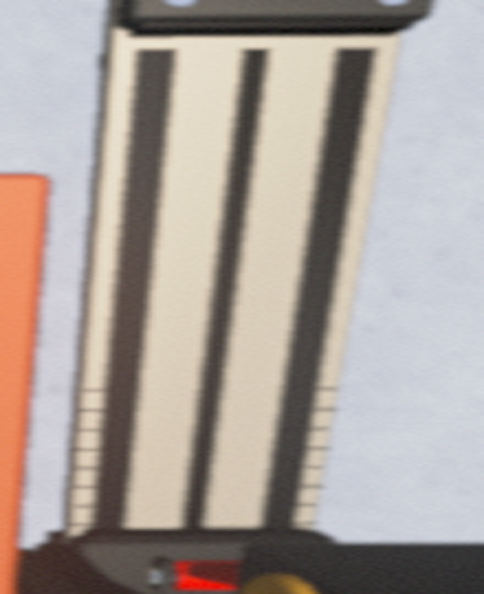

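```bash
python3 - <<'E'
from h import *
import pickle
np.set_printoptions(precision=4,suppress=True)
w=pickle.load(open('w4.pkl','rb')); t=pickle.load(open('t4.pkl','rb'))
I=lambda c:(330+c[0]/4.4,c[1]/2.2)
Z=.014
f=lambda c:onz(w,*I(c),Z)
L=f((113,60)),f((73,500)); Rr=f((398,60)),f((318,500)); C=f((253,60)),f((195,500)); J=f((255,35)); S=f((191,530))
print('L',L,'R',Rr,'C',C); print('jaw',J,'stopfront',S,'gap',np.linalg.norm(S-J))
for z in (.010,.014,.018):
    a,b=onz(w,*I((113,60)),z),onz(w,*I((398,60)),z); print(z,'width',np.linalg.norm(a-b))
d=C[0]-C[1]; print('ang',np.degrees(np.arctan2(d[1],d[0])), [np.degrees(np.arctan2(*(q[0]-q[1])[[1,0]])) for q in (L,Rr)])
# height: jaw-side corners of bed in top view
print('stone', [onz(w,u,v,.2832-.0754+.025) for u,v in ((219.5,79.5),(341.5,79.5))])
# top-view: project these
print(proj(t,np.array([J,S,L[0],Rr[0],L[1],Rr[1]])))
a=t['img'][180:260,190:320]; cv2.imwrite('pics/t4c.png',cv2.resize(a,None,fx=6,fy=6,interpolation=cv2.INTER_CUBIC))
E
```

```text
L (array([0.5789, 0.2671, 0.014 ]), array([0.4983, 0.0806, 0.014 ])) R (array([0.6365, 0.2416, 0.014 ]), array([0.5559, 0.0552, 0.014 ])) C (array([0.6072, 0.2545, 0.014 ]), array([0.527, 0.068, 0.014]))
jaw [0.6108 0.2637 0.014 ] stopfront [0.5206 0.053  0.014 ] gap 0.22918325413219487
0.01 width 0.06367379983036733
0.014 width 0.06297431322401248
0.018 width 0.06227482661765752
ang 66.74222702354305 [np.float64(66.6316232236805), np.float64(66.61356209591878)]
stone [array([0.4591, 0.2362, 0.2328]), array([0.5034, 0.2166, 0.2328])]
[[208.5836 201.6626]
 [282.2517 234.7679]
 [206.8015 212.7152]
 [216.8249 192.9926]
 [272.1904 242.5055]
 [281.7127 222.2597]]
```

View pics/t4c.png

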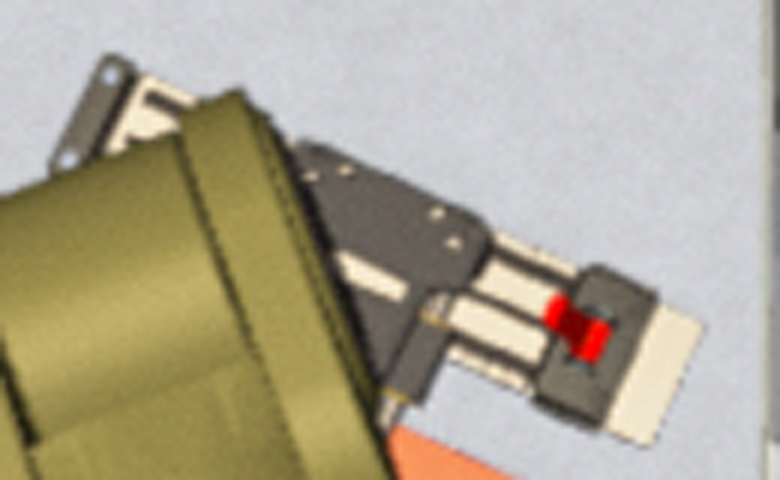

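Request:
carry_out(
  increments="0 0.026 0.035 0 0.3 0.4 -0.4;0 0.026 0.035 0 0 0 0;0 0.025 0.035 0.02 0 0 0;0 0 0 0.05 0 0 0;0 0 0 0.03 0 0 0;0 0 0 0.02 0 0 0;0 0 0 0 0 0 0;0 0 0 0 0 0 0;0 0 0 0 0 0 0",
)

```text
time_s: 10.02
tool_pos: [0.5771, 0.1836, 0.1575]
tool_rot: [-179.5, 0.0, 67.1]
force: [0.0, -0.0, -3.8]
grip_width: 0.0498
```

```bash
python3 - <<'E'
from h import *
import pickle
np.set_printoptions(precision=4,suppress=True)
w=shot('wrist','w5');pickle.dump(w,open('w5.pkl','wb'))
o=get_obs(); print(o['tool_pos'],o['tool_rot'],o['qpos'])
E
```

```text
[0.5773 0.1836 0.1578] [-179.5269    0.006    67.1365] [-42.0888  20.1379  26.6987  99.2976 -10.3036  63.3119 -34.9504]
```

View pics/w5.png

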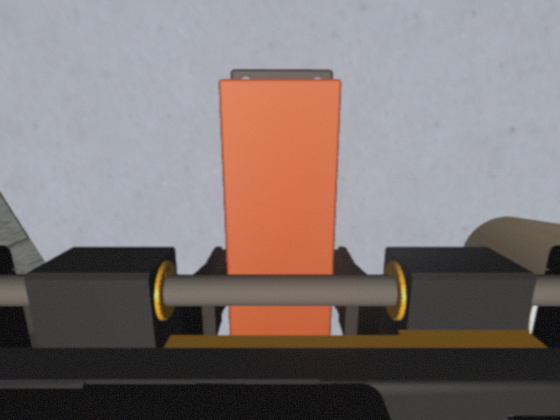

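```bash
python3 - <<'E'
from h import *
import pickle
np.set_printoptions(precision=4,suppress=True)
w=pickle.load(open('w5.pkl','rb'))
a,b=onz(w,231.5,70,.03),onz(w,332.5,70,.03); print(a,b,np.linalg.norm(a-b),(a+b)/2)
u=np.array([.396,.918]);n=np.array([.918,-.396]); ref=np.array([.6112,.2636])
print(((a+b)/2)[:2]-ref@np.eye(2), (((a+b)/2)[:2]-ref)@u, (((a+b)/2)[:2]-ref)@n)
E
```

```text
[0.5896 0.2909 0.03  ] [0.6464 0.2669 0.03  ] 0.06167862134314227 [0.618  0.2789 0.03  ]
[0.0068 0.0153] 0.01673506471703626 0.0001847558100454398
```

Request:
carry_out(
  increments="0 -0.012 -0.001 0.02 -0.5 0 0.4;0 0 0 0.02 0 0 0;0 0 0 0.01 0 0 0;0 0 0 0 0 0 0;0 0 0 0 0 0 0;0 0 0 0 0 0 0",
)

```text
time_s: 10.82
tool_pos: [0.5753, 0.1744, 0.1129]
tool_rot: [179.6, -0.5, 66.8]
force: [0.3, 0.8, -3.7]
grip_width: 0.0497
```

Request:
carry_out(
  increments="0 -0.003 -0.0023 0.01 0.4 -0.5 0.1;0 0 0 0.007 0 0 0;0 0 0 0 0 0 0;0 0 0 0 0 0 0;0 0 0 0 0 0 0",
)

```text
time_s: 11.45
tool_pos: [0.5721, 0.1726, 0.095]
tool_rot: [180.0, 0.0, 66.7]
force: [-1.3, -0.3, -4.0]
grip_width: 0.0498
```

Request:
carry_out(
  increments="0 0 0 0.003 0 0 0;0 0 0 0.002 0 0 0;0 0 0 0.001 0 0 0;0 0 0 0 0 0 0",
)

```text
time_s: 11.95
tool_pos: [0.5725, 0.1728, 0.0894]
tool_rot: [179.9, -0.0, 66.7]
force: [0.2, 0.2, -4.1]
grip_width: 0.0497
```

Request:
carry_out(
  increments="0 0 0 0.001 0 0 0;0 0 0 0.001 0 0 0;0 0 0 0 0 0 0",
)

```text
time_s: 12.32
tool_pos: [0.5726, 0.1727, 0.0894]
tool_rot: [180.0, -0.1, 66.7]
force: [0.0, 0.2, -4.2]
grip_width: 0.0496
```

Request:
carry_out(
  increments="0 0 0 0.0025 0 0 0;0 0 0 0.0015 0 0 0;0 0 0 0 0 0 0",
)

```text
time_s: 12.7
tool_pos: [0.5729, 0.1727, 0.0895]
tool_rot: [-179.9, -0.1, 66.6]
force: [-0.7, 0.3, -4.0]
grip_width: 0.0502
```

Request:
carry_out(
  increments="0 0 0 0.003 0 0 0",
)

```text
time_s: 12.82
tool_pos: [0.5731, 0.1727, 0.0892]
tool_rot: [-179.9, -0.2, 66.6]
force: [-13.5, -4.0, 30.9]
grip_width: 0.0499
```

Request:
carry_out(
  increments="0 0 0 -0.0003 0 0 0;0.85 0 0 0 0 0 0;0.85 0 0 0 0 0 0;0.85 0 0 0 0 0 0;0.85 0 0 0 0 0 0;0.85 0 0 -0.03 0 0 0;0.85 0 0 -0.05 0 0 0;0.85 0 0 -0.05 0 0 0;0.85 0 0 -0.05 0 0 0;0.85 0 0 0 0 0 0;0.85 0 0 0 0 0 0",
)

```text
time_s: 14.2
tool_pos: [0.5735, 0.1725, 0.2734]
tool_rot: [-180.0, -0.2, 66.7]
force: [-0.2, 0.1, -0.4]
grip_width: 0.074
```

```bash
python3 - <<'E'
from h import *
import pickle
np.set_printoptions(precision=4,suppress=True)
w=shot('wrist','w6');pickle.dump(w,open('w6.pkl','wb'))
o=get_obs(); print(o['tool_pos'],o['tool_rot'],o['qpos'],o['grip_width'])
E
```

```text
[0.5738 0.1724 0.2735] [179.9935  -0.1819  66.6373] [-43.3598  13.3941  28.4134  93.3127  -6.6999  74.8375 -37.2188] 0.07387674143824968
```

View pics/w6.png

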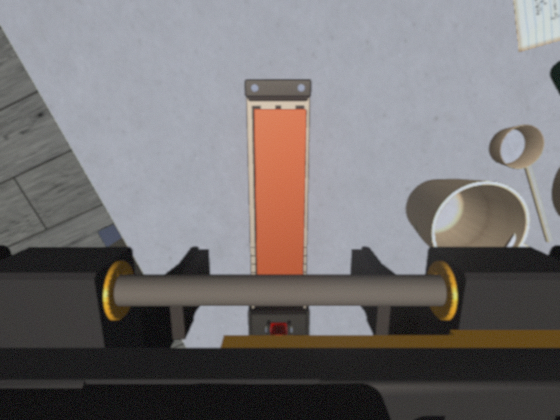

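The stone lies on the bed: its near-jaw edge is at row 108, columns 253–307, and the jaw is at row 80–100. I'll check the centring numerically.

```bash
python3 - <<'E'
from h import *
import pickle
np.set_printoptions(precision=4,suppress=True)
w=pickle.load(open('w6.pkl','rb'))
r,ap=stonerect(w,z=.039,rmax=272); print(r,ap.tolist())
u=np.array([.396,.918]);n=np.array([.918,-.396]); ref=np.array([.6112,.2636])
for row in (115,180,260):
    hsv=cv2.cvtColor(w['img'],cv2.COLOR_BGR2HSV)
    m=((hsv[...,0]<14)&(hsv[...,1]>130)&(hsv[...,2]>120))
    c=np.where(m[row,230:330])[0]+230
    print(row,c.min(),c.max(),[(onz(w,x,row,.039)[:2]-ref)@n for x in (c.min()-.5,c.max()+.5)])
    print(w['img'][row,242:258,1],w['img'][row,302:316,1])
    
a=w['img'][70:340,235:325]; cv2.imwrite('pics/w6c.png',cv2.resize(a,None,fx=6,fy=2.2,interpolation=cv2.INTER_CUBIC))
E
```

```text
((576.2195434570312, 178.8514404296875), (163.2335205078125, 48.54024124145508), 66.50215911865234) [[303, 109], [302, 271], [257, 271], [254, 110]]
115 254 304 [np.float64(-0.022646922851566137), np.float64(0.025251970916123023)]
[170 166 166 158 147 164 185 196 191 170 130  95  98 115 128 130] [125 125 119 122 140 165 162 144 150 163 166 167 163 165]
180 255 303 [np.float64(-0.022943300588679136), np.float64(0.02532130908342159)]
[168 167 168 168 165 159 155 170 185 190 177 141 100  88 106 116] [111 112 126 159 175 167 155 158 163 166 164 163 162 163]
260 257 302 [np.float64(-0.02254431721928454), np.float64(0.02565837210228648)]
[170 170 170 168 165 166 167 159 146 156 170 173 161 125  90  84] [ 98 120 149 155 143 147 159 167 166 167 167 166 166 166]
```

View pics/w6c.png

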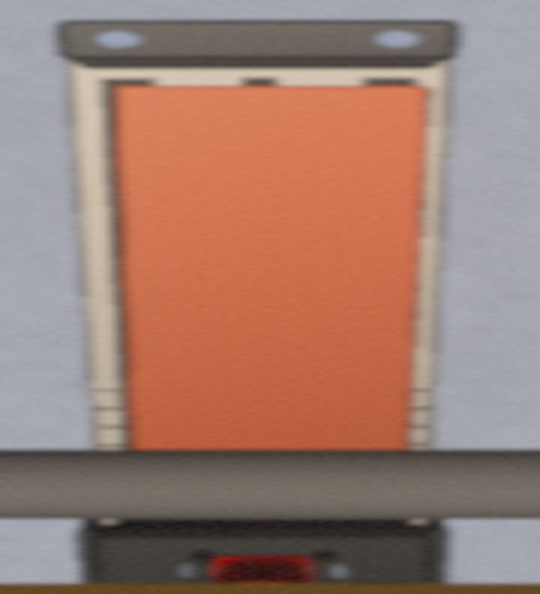

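Request:
carry_out(
  increments="0.85 0 -0.0024 0.05 0 0 0;0.85 0 0 0.05 0 0 0;0.85 0 0 0.03 0 0 0;0.85 0 0 0.01 0 0 0;0.85 0 0 0 0 0 0;0.85 0 0 0 0 0 0;0.85 0 0 0 0 0 0",
)

```text
time_s: 15.12
tool_pos: [0.5705, 0.1732, 0.1267]
tool_rot: [-179.9, 0.0, 66.6]
force: [-1.0, -0.5, -0.2]
grip_width: 0.0743
```

Request:
carry_out(
  increments="0.85 0 0.001 0.018 0 0 0;0.85 0 0 0.01 0 0 0;0.85 0 0 0.005 0 0 0;0.85 0 0 0 0 0 0;0.85 0 0 0 0 0 0",
)

```text
time_s: 15.75
tool_pos: [0.5721, 0.1731, 0.0924]
tool_rot: [-179.9, -0.1, 66.6]
force: [0.0, 0.7, 0.6]
grip_width: 0.0739
```

Request:
carry_out(
  increments="0.85 0 -0.0008 0.001 0 0 0;0.85 0 0 0 0 0 0",
)

```text
time_s: 16.0
tool_pos: [0.5716, 0.1736, 0.0919]
tool_rot: [-180.0, -0.1, 66.6]
force: [-0.3, -0.7, 0.1]
grip_width: 0.0736
```

Request:
carry_out(
  increments="0 0 0 0 0 0 0;0 0 0 0 0 0 0;0 0 0 0 0 0 0;0 0 0 0 0 0 0;0 0 0 0 0 0 0;0 0 0 0 0 0 0",
  force=10,
)

```text
time_s: 16.75
tool_pos: [0.5722, 0.1735, 0.0923]
tool_rot: [179.9, -0.2, 66.6]
force: [0.7, -0.1, 0.3]
grip_width: 0.0495
```

Request:
carry_out(
  increments="0 0 -0.001 0 0 0 0;0 0 -0.0003 0 0 0 0",
)

```text
time_s: 17.0
tool_pos: [0.5715, 0.1737, 0.0924]
tool_rot: [179.9, -0.2, 66.6]
force: [1.4, -0.4, -0.7]
grip_width: 0.0499
```

Request:
carry_out(
  increments="0.85 0 0 0 0 0 0;0.85 0 0 0 0 0 0;0.85 0 0 0 0 0 0;0.85 0 0 0 0 0 0;0.85 0 0 -0.03 0 0 0;0.85 0 0 -0.05 0 0 0;0.85 0 0 -0.05 0 0 0;0.85 0 0 -0.05 0 0 0;0.85 -0.05 0 0 0 0 0;0.5 -0.05 0 0 0 0 0;0.3 -0.05 0 0 0 0 0;0.3 -0.035 0 0 0 0 0;0.3 0 0 0 0 0 0;0.3 0 0 0 0 0 0;0.3 0 0 0 0 0 0",
)

```text
time_s: 18.88
tool_pos: [0.4952, 0.0009, 0.2785]
tool_rot: [179.9, -0.3, 66.8]
force: [0.6, 0.3, 0.8]
grip_width: 0.0279
```

```bash
python3 - <<'E'
from h import *
import pickle
np.set_printoptions(precision=4,suppress=True)
w=shot('wrist','w7');pickle.dump(w,open('w7.pkl','wb'))
o=get_obs(); print(o['tool_pos'],o['tool_rot'],o['qpos'],o['grip_width'])
a=w['img'][0:340,180:380]; cv2.imwrite('pics/w7c.png',cv2.resize(a,None,fx=4,fy=1.75,interpolation=cv2.INTER_CUBIC))
E
```

```text
[0.4953 0.0011 0.2784] [179.9288  -0.301   66.7937] [-37.5738  -1.3405  34.339  106.8965   0.5391  74.0133 -26.5947] 0.027648013223324375
```

View pics/w7c.png

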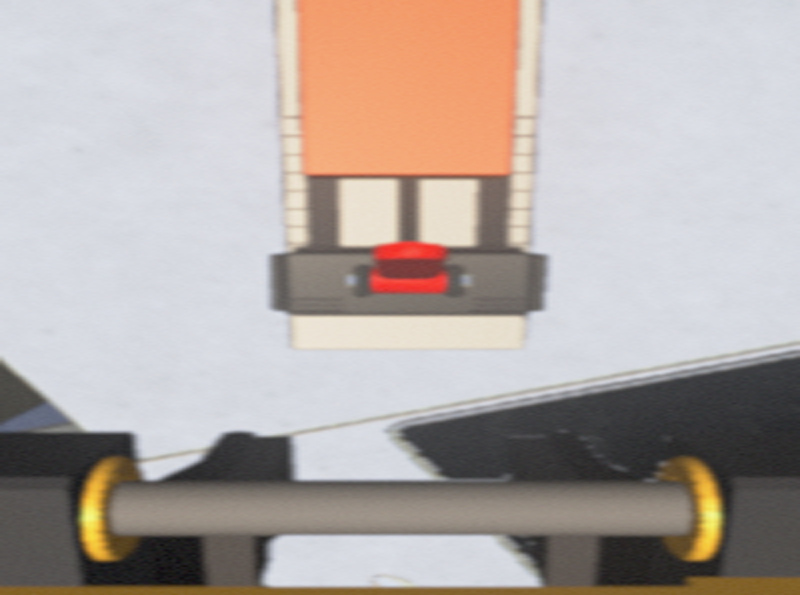

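```bash
python3 - <<'E'
from h import *
import pickle
np.set_printoptions(precision=4,suppress=True)
w=pickle.load(open('w7.pkl','rb'))
u=np.array([.396,.918]);n=np.array([.918,-.396]); ref=np.array([.6112,.2636])
I=lambda c,r:(180+c/4,r/1.75)
def g(name,c,r,z):
    P=onz(w,*I(c,r),z)[:2]-ref; print(name,P@u*1000,P@n*1000)
g('bedend L',291,348,.014);g('bedend R',525,348,.014)
g('stop back top',408,313,.03);g('stop back L',290,313,.03);g('stop back R',528,313,.03)
g('stop front base',408,250,.014); g('stone rearL',302,176,.039);g('stone rearR',514,176,.039)
g('L lever',371,290,.05);g('lever R',448,290,.05);
P=get_obs()['tool_pos'][:2]-ref; print('tcp',P@u,P@n)
E
```

```text
bedend L -289.48249750613246 -31.008993082177096
bedend R -289.4611154008418 32.84941977332152
stop back top -265.46347822303983 0.7092002727507242
stop back L -265.4783686932815 -29.58289541965066
stop back R -265.4483284288845 31.52884577916225
stop front base -229.8111085322084 0.7653824831108914
stone rearL -190.1592863507606 -24.595851459221507
stone rearR -190.10605923844065 25.488978897755356
L lever -250.19596715307085 -8.363953330232773
lever R -250.18505617030817 10.0653416761123
tcp -0.2868945325470598 -0.0024772880853366846
```

Request:
carry_out(
  increments="0.3 -0.005 0.0035 0.05 0 -0.3 0;0.3 0 0 0.05 0 0 0;0.3 0 0 0.03 0 0 0;0.3 0 0 0 0 0 0;0.3 0 0 0 0 0 0;0.3 0 0 0 0 0 0",
)

```text
time_s: 19.68
tool_pos: [0.5008, 0.0004, 0.1476]
tool_rot: [179.6, -0.1, 67.3]
force: [0.8, 0.0, 0.6]
grip_width: 0.0261
```

Request:
carry_out(
  increments="0.3 -0.007 -0.002 0.005 0.4 0 0.6;0.3 0 0 0.02 0 0 0;0.3 0 0 0.02 0 0 0;0.3 0 0 0 0 0 0;0.3 0 0 0 0 0 0;0.3 0 0 0 0 0 0",
)

```text
time_s: 20.42
tool_pos: [0.4989, -0.0066, 0.1064]
tool_rot: [179.7, -0.5, 66.5]
force: [-0.0, -0.2, -1.0]
grip_width: 0.0261
```

Request:
carry_out(
  increments="0.3 0.0 -0.003 0.009 0.3 -0.5 0;0.3 0 0 0.007 0 0 0;0.3 0 0 0 0 0 0;0.3 0 0 0 0 0 0",
)

```text
time_s: 20.92
tool_pos: [0.4965, -0.0049, 0.09]
tool_rot: [180.0, 0.0, 66.6]
force: [0.3, -0.4, -0.3]
grip_width: 0.026
```

Request:
carry_out(
  increments="0.3 0.008 0 0 0 0 0;0.3 0.008 0 0 0 0 0;0.3 0.008 0 0 0 0 0;0.3 0.008 0 0 0 0 0;0.3 0 0 0 0 0 0",
)

```text
time_s: 21.55
tool_pos: [0.51, 0.0258, 0.0902]
tool_rot: [180.0, 0.1, 66.6]
force: [0.4, 0.9, 0.1]
grip_width: 0.0258
```

Request:
carry_out(
  increments="0.3 0.006 0 0 0 0 0;0.3 0.006 0 0 0 0 0;0.3 0.005 0 0 0 0 0;0.3 0.004 0 0 0 0 0",
)

```text
time_s: 22.05
tool_pos: [0.5181, 0.0445, 0.09]
tool_rot: [-180.0, 0.3, 66.5]
force: [-2.7, -6.1, 4.7]
grip_width: 0.026
```

Request:
carry_out(
  increments="0.3 0.004 0 0 0 0 0;0.3 0.004 0 0 0 0 0;0.3 0.003 0 0 0 0 0",
)

```text
time_s: 22.42
tool_pos: [0.5208, 0.0502, 0.09]
tool_rot: [-179.8, 0.7, 66.4]
force: [-3.2, -6.8, 5.3]
grip_width: 0.0262
```

Request:
carry_out(
  increments="0.3 0.004 0 0 0 -0.3 0;0.3 0.004 0 0 0 0 0",
)

```text
time_s: 22.68
tool_pos: [0.522, 0.0526, 0.09]
tool_rot: [-179.6, 1.5, 66.3]
force: [-6.1, -10.9, 9.1]
grip_width: 0.0262
```

Request:
carry_out(
  increments="0.3 0.004 0 0 0 0 0;0.3 0.004 0 0 0 0 0",
)

```text
time_s: 22.92
tool_pos: [0.5226, 0.053, 0.0899]
tool_rot: [-179.4, 2.2, 66.1]
force: [-6.5, -8.6, 9.0]
grip_width: 0.0262
```

Request:
carry_out(
  increments="0.3 0.008 0 0 0 -2 0;0.3 0.008 0 0 0 0 0",
)

```text
time_s: 23.18
tool_pos: [0.5246, 0.0563, 0.0897]
tool_rot: [-179.0, 5.4, 65.9]
force: [-11.2, -18.3, 19.0]
grip_width: 0.0261
```

```bash
python3 - <<'E'
from h import *
np.set_printoptions(precision=4,suppress=True)
t=shot('top','t8'); s=shot('scene','s8')
a=t['img'][180:260,190:320]; cv2.imwrite('pics/t8c.png',cv2.resize(a,None,fx=6,fy=6,interpolation=cv2.INTER_CUBIC))
a=s['img'][170:280,200:300]; cv2.imwrite('pics/s8c.png',cv2.resize(a,None,fx=5,fy=5,interpolation=cv2.INTER_CUBIC))
o=get_obs(); print(o['tool_pos'],o['tool_rot'],o['force'])
E
```

```text
[0.5246 0.0562 0.0897] [-178.9801    5.3142   65.8449] [-10.338  -15.4545  16.0829]
```

View pics/s8c.png

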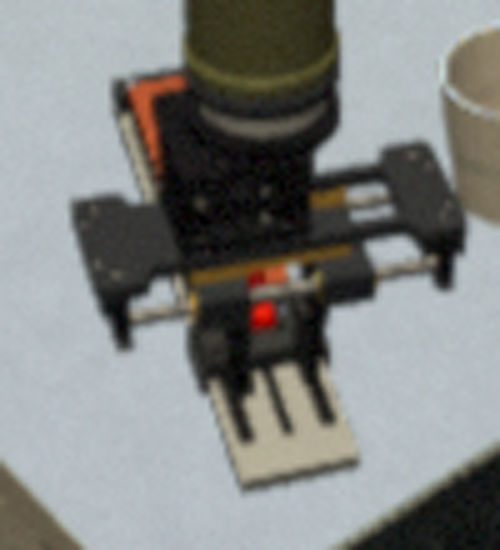

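Request:
carry_out(
  increments="0.3 -0.008 0 0 0 2.5 0;0.3 -0.008 0 0 -0.5 2.5 0;0.3 -0.008 0 0 -0.5 0 -0.5;0.3 0 0 -0.04 0 0 0;0.3 0 0 -0.05 0 0 0;0.3 0 0 -0.05 0 0 0;0.3 0 0 -0.05 0 0 0;0.3 0 0 0 0 0 0;0.3 0 0 0 0 0 0;0.3 0 0 0 0 0 0",
)

```text
time_s: 24.52
tool_pos: [0.5153, 0.0402, 0.2855]
tool_rot: [179.9, 0.1, 66.5]
force: [-0.7, -0.4, -0.6]
grip_width: 0.0261
```

```bash
python3 - <<'E'
from h import *
import pickle
np.set_printoptions(precision=4,suppress=True)
w=shot('wrist','w9');pickle.dump(w,open('w9.pkl','wb'))
o=get_obs(); print(o['tool_pos'],o['tool_rot'],o['grip_width'])
u=np.array([.396,.918]);n=np.array([.918,-.396]); ref=np.array([.6112,.2636])
P=o['tool_pos'][:2]-ref; print('tcp',P@u,P@n)
a=w['img'][0:340,180:380]; cv2.imwrite('pics/w9c.png',cv2.resize(a,None,fx=4,fy=1.75,interpolation=cv2.INTER_CUBIC))
E
```

```text
[0.5151 0.0402 0.2853] [179.9247   0.1216  66.5376] 0.026402208575049296
tcp -0.2431139013099882 0.0002464255645510443
```

View pics/w9c.png

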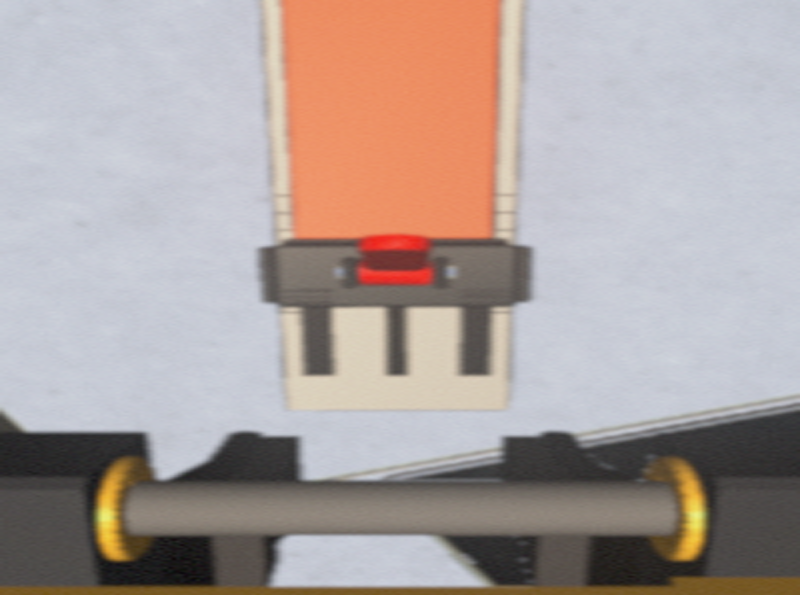

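```bash
python3 - <<'E'
from h import *
import pickle
np.set_printoptions(precision=4,suppress=True)
w=pickle.load(open('w9.pkl','rb'))
u=np.array([.396,.918]);n=np.array([.918,-.396]); ref=np.array([.6112,.2636])
I=lambda c,r:(180+c/4,r/1.75)
def g(name,c,r,z):
    P=onz(w,*I(c,r),z)[:2]-ref; print(name,P@u*1000,P@n*1000)
g('bedend L',288,410,.014);g('bedend R',508,410,.014)
g('stop back',395,305,.03);g('stop L',280,270,.03);g('stop R',512,270,.03)
g('stone rearL',294,239,.039);g('stone rearR',494,239,.039)
g('lever base L',358,280,.04);g('lever base R',432,280,.04); g('lever end L',358,240,.088);g('lever end R',432,240,.088)
E
```

```text
bedend L -289.84355514729964 -30.449735783966073
bedend R -290.1069276158346 32.509032887629985
stop back -219.29643475609927 0.44283123443132044
stop L -198.63279990916712 -29.039763167646246
stop R -198.83618743617689 30.619681154404276
stone rearL -180.8019681033641 -24.365963081480412
stone rearR -180.96265079735193 25.073046364678643
lever base L -203.67336354089989 -8.775156483773369
lever base R -203.73760585154278 9.78477426358757
lever end L -180.53402786149718 -7.230464102961557
lever end R -180.58495663470933 8.41497053612977
```

Request:
carry_out(
  increments="0 0.045 0 0.01 0 0 0;0 0.04 0 0.04 0 0 0;0 0.005 0 0.04 0 0 0;0 0 0 0.03 0 0 0;0 0 0 0 0 0 0;0 0 0 0 0 0 0;0 0 0 0 0 0 0",
)

```text
time_s: 25.45
tool_pos: [0.5508, 0.1241, 0.1581]
tool_rot: [-179.9, 0.4, 66.4]
force: [0.4, 0.1, -0.0]
grip_width: 0.0004
```

Request:
carry_out(
  increments="0 0.002 0.001 0.015 0 0 0;0 0 0 0.008 0 0 0;0 0 0 0 0 0 0;0 0 0 0 0 0 0",
)

```text
time_s: 25.95
tool_pos: [0.5536, 0.1255, 0.1355]
tool_rot: [-180.0, 0.2, 66.4]
force: [0.2, 0.9, 0.2]
grip_width: 0.0004
```

```bash
python3 - <<'E'
from h import *
np.set_printoptions(precision=4,suppress=True)
s=shot('scene','s10')
a=s['img'][170:280,200:300]; cv2.imwrite('pics/s10c.png',cv2.resize(a,None,fx=5,fy=5,interpolation=cv2.INTER_CUBIC))
o=get_obs(); print(o['tool_pos'],o['tool_rot'],o['force'])
E
```

```text
[0.5536 0.1255 0.1355] [-179.9985    0.2345   66.4008] [0.993  0.8666 0.7016]
```

View pics/s10c.png

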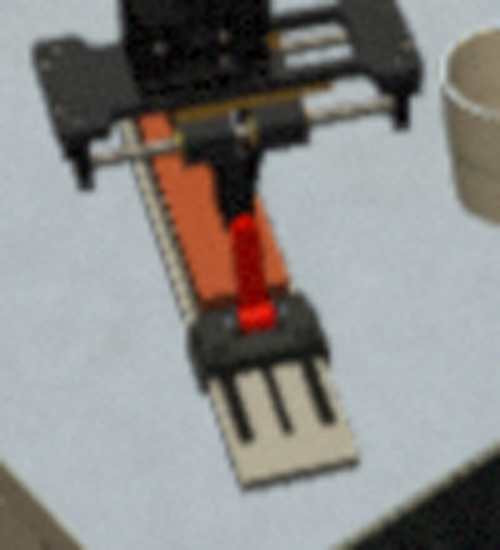

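Request:
carry_out(
  increments="0 -0.006 0 0 0 0 0;0 -0.006 0 0 0 0 0;0 -0.006 0 0 0 0 0;0 -0.006 0 0 0 0 0",
)

```text
time_s: 26.5
tool_pos: [0.544, 0.1028, 0.1366]
tool_rot: [179.9, 0.1, 66.4]
force: [0.5, 0.8, 1.2]
grip_width: 0.0005
```

Request:
carry_out(
  increments="0 -0.006 0 0 0 0 0;0 -0.006 0 0 0 0 0;0 -0.006 0 0 0 0 0;0 -0.005 0 0 0 0 0",
)

```text
time_s: 27.0
tool_pos: [0.5345, 0.0809, 0.1371]
tool_rot: [179.9, 0.0, 66.4]
force: [1.2, 1.7, -0.7]
grip_width: 0.0007
```

Request:
carry_out(
  increments="0 -0.005 0 0 0 0 0;0 -0.004 0 0 0 0 0;0 0.01 0 -0.01 0 0 0;0 0 0 -0.05 0 0 0;0 -0.03 0 -0.05 0 0 0;0.3 -0.02 0 -0.03 0 0 0;0.3 0 0 0 0 0 0;0.3 0 0 0 0 0 0",
)

```text
time_s: 28.0
tool_pos: [0.5145, 0.0365, 0.2831]
tool_rot: [179.9, 0.2, 66.5]
force: [-0.4, 1.0, -0.9]
grip_width: 0.022
```

```bash
python3 - <<'E'
from h import *
import pickle
np.set_printoptions(precision=4,suppress=True)
w=shot('wrist','w11');pickle.dump(w,open('w11.pkl','wb'))
o=get_obs(); print(o['tool_pos'],o['tool_rot'],o['grip_width'])
u=np.array([.396,.918]);n=np.array([.918,-.396]); ref=np.array([.6112,.2636])
P=o['tool_pos'][:2]-ref; print('tcp',P@u,P@n)
a=w['img'][0:340,180:380]; cv2.imwrite('pics/w11c.png',cv2.resize(a,None,fx=4,fy=1.75,interpolation=cv2.INTER_CUBIC))
s=shot('scene','s11')
a=s['img'][170:280,200:300]; cv2.imwrite('pics/s11c.png',cv2.resize(a,None,fx=5,fy=5,interpolation=cv2.INTER_CUBIC))
E
```

```text
[0.5146 0.0363 0.283 ] [179.8717   0.2146  66.5203] 0.023266592482144945
tcp -0.24689767555133693 0.0012850798137537295
```

View pics/w11c.png

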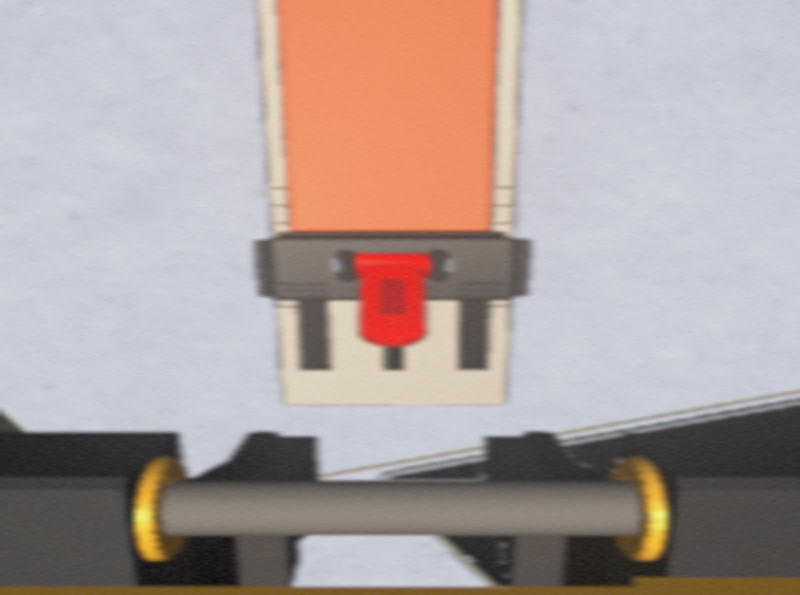

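View pics/s11c.png

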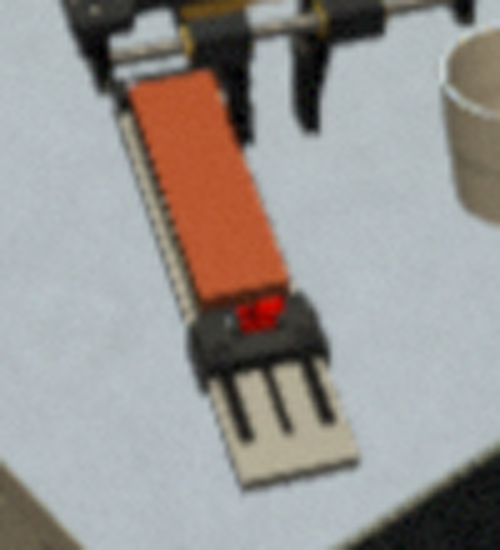

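```bash
python3 - <<'E'
from h import *
import pickle
np.set_printoptions(precision=4,suppress=True)
w=pickle.load(open('w11.pkl','rb'))
u=np.array([.396,.918]);n=np.array([.918,-.396]); ref=np.array([.6112,.2636])
I=lambda c,r:(180+c/4,r/1.75)
def g(c,r,z):
    P=onz(w,*I(c,r),z)[:2]-ref; return P@u*1000,P@n*1000
print(g(395,405,.014),g(320,298,.03),g(395,232,.039))
for f in range(20,80,5):
    a=np.radians(f); uu=-199-59*np.sin(a)+3*np.cos(a); z=34+59*np.cos(a)+3*np.sin(a); print(f,uu,g(392,347,z/1000)[0])
for f in ('w9','w11'):
    w=pickle.load(open(f+'.pkl','rb')); im=w['img']; r0={'w9':239,'w11':232}[f]/1.75
    a=im[int(r0)-12:int(r0)+12,200:310]; cv2.imwrite('pics/%sg.png'%f,cv2.resize(a,None,fx=7,fy=12,interpolation=cv2.INTER_CUBIC))
E
```

```text
(np.float64(-290.01132924898394), np.float64(0.9306217566999655)) (np.float64(-218.93784708768666), np.float64(-18.146743136664586)) (np.float64(-181.191264448678), np.float64(1.3861320725516815))
20 -216.36011059385675 -236.27589289330555
25 -221.21555408159134 -236.6246932793347
30 -225.90192378864668 -237.0575904999478
35 -230.38355361184475 -237.57128994590542
40 -234.62633564214886 -238.1618820542438
45 -238.59797974644667 -238.82487206240904
50 -242.2682593149601 -239.55521421611476
55 -245.60924130399738 -240.34735017057864
60 -248.59549882328187 -241.19525129288238
65 -251.20430464994027 -242.0924645435086
70 -253.41580419639158 -243.03216158786782
75 -255.21316661574747 -244.00719076404786
```

View pics/w9g.png

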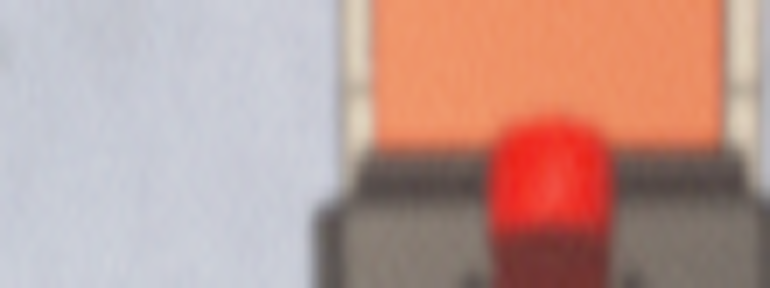

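View pics/w11g.png

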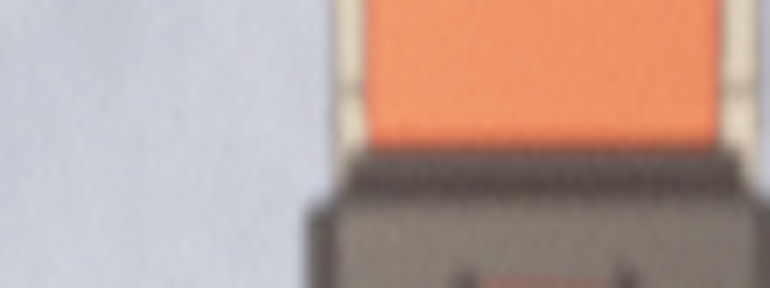

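Request:
carry_out(
  increments="0.35 0 0 0.05 0 0 0;0.35 0 0 0.05 0 0 0;0.35 0 0 0.04 0 0 0;0.35 0 0 0 0 0 0;0.35 0 0 0 0 0 0;0.35 0 0 0 0 0 0",
)

```text
time_s: 28.85
tool_pos: [0.5143, 0.0388, 0.1371]
tool_rot: [-180.0, 0.5, 66.8]
force: [-0.0, -0.8, -0.1]
grip_width: 0.0304
```

Request:
carry_out(
  increments="0.35 0 0.001 0.02 0 0.5 0;0.35 0 0 0.015 0 0 0;0.35 0 0 0.004 0 0 0;0.35 0 0 0 0 0 0;0.35 0 0 0 0 0 0",
)

```text
time_s: 29.48
tool_pos: [0.5192, 0.0395, 0.1023]
tool_rot: [179.6, -0.4, 66.8]
force: [0.1, 0.2, 0.3]
grip_width: 0.0303
```

Request:
carry_out(
  increments="0.35 0 -0.0035 0.004 0.4 -0.4 0;0.35 0 0 0.004 0 0 0;0.35 0 0 0 0 0 0",
)

```text
time_s: 29.85
tool_pos: [0.5161, 0.0413, 0.0944]
tool_rot: [180.0, -0.0, 66.9]
force: [0.2, 0.1, -0.2]
grip_width: 0.0303
```

Request:
carry_out(
  increments="0.35 0.005 0 0.002 0 0 0;0.35 0.005 0 0 0 0 0;0.35 0.004 0 0 0 0 0;0.35 0.005 0 0 0 0 0;0.35 0.006 0 0 0 0 0",
)

```text
time_s: 30.48
tool_pos: [0.5216, 0.0525, 0.092]
tool_rot: [-179.6, 1.2, 66.6]
force: [-8.0, -12.1, 10.6]
grip_width: 0.0302
```

Request:
carry_out(
  increments="0.35 -0.006 0 0 0 0.6 0;0.35 -0.006 0 0 0 0.6 0;0.35 0 0 -0.02 0 0 0;0.35 0 0 -0.04 0 0 0;0.35 0 0 -0.03 0 0 0;0.1 0.0 0 0 0 0 0;0 0 0 0 0 0 0;0 0 0 0 0 0 0",
)

```text
time_s: 31.48
tool_pos: [0.5163, 0.0421, 0.1829]
tool_rot: [-179.5, -0.3, 66.6]
force: [-0.0, 1.3, 0.1]
grip_width: 0.0079
```

Request:
carry_out(
  increments="0 0 0 0.02 -0.5 0 0;0 0 0 0.01 0 0 0;0 0 0 0.005 0 0 0;0 0 0 0.005 0 0 0;0 0 0 0.005 0 0 0",
)

```text
time_s: 32.1
tool_pos: [0.5142, 0.0334, 0.1366]
tool_rot: [-179.8, 0.5, 66.3]
force: [-2.4, -3.7, 5.3]
grip_width: 0.0007
```

Request:
carry_out(
  increments="0 0.003 0 0.006 0 0 0;0 0.002 0 0.006 0 0 0;0 0.002 0 0.006 0 0 0",
)

```text
time_s: 32.48
tool_pos: [0.5171, 0.0368, 0.1179]
tool_rot: [-179.8, 0.7, 66.2]
force: [-1.0, -0.3, 1.4]
grip_width: 0.0005
```

Request:
carry_out(
  increments="0 0 0 0.005 0 0 0;0 0 0 0.005 0 0 0;0 0 0 0.005 0 0 0",
)

```text
time_s: 32.85
tool_pos: [0.518, 0.0363, 0.1083]
tool_rot: [-179.6, 0.6, 66.2]
force: [-20.2, -3.6, 52.9]
grip_width: 0.0001
```

Request:
carry_out(
  increments="0 0 0 -0.01 0 0 0;0 0 0 -0.04 0 0 0;0 0 0 -0.05 0 0 0;0 0 0 -0.05 0 0 0;0.3 0 0 -0.03 0 0 0;0.3 0 0 0 0 0 0;0.3 0 0 0 0 0 0",
)

```text
time_s: 33.72
tool_pos: [0.5194, 0.0419, 0.2921]
tool_rot: [-179.5, 0.4, 66.5]
force: [-0.2, 0.2, -1.0]
grip_width: 0.0213
```

```bash
python3 - <<'E'
from h import *
import pickle
np.set_printoptions(precision=4,suppress=True)
w=shot('wrist','w12');pickle.dump(w,open('w12.pkl','wb'))
o=get_obs(); print(o['tool_pos'],o['tool_rot'],o['grip_width'])
u=np.array([.396,.918]);n=np.array([.918,-.396]); ref=np.array([.6112,.2636])
P=o['tool_pos'][:2]-ref; print('tcp',P@u,P@n)
a=w['img'][0:340,180:380]; cv2.imwrite('pics/w12c.png',cv2.resize(a,None,fx=4,fy=1.75,interpolation=cv2.INTER_CUBIC))
s=shot('scene','s12')
a=s['img'][170:280,200:300]; cv2.imwrite('pics/s12c.png',cv2.resize(a,None,fx=5,fy=5,interpolation=cv2.INTER_CUBIC))
E
```

```text
[0.5194 0.0419 0.2921] [-179.461     0.379    66.4481] 0.023404075936008805
tcp -0.2398711107540963 0.0035539104908774866
```

View pics/w12c.png

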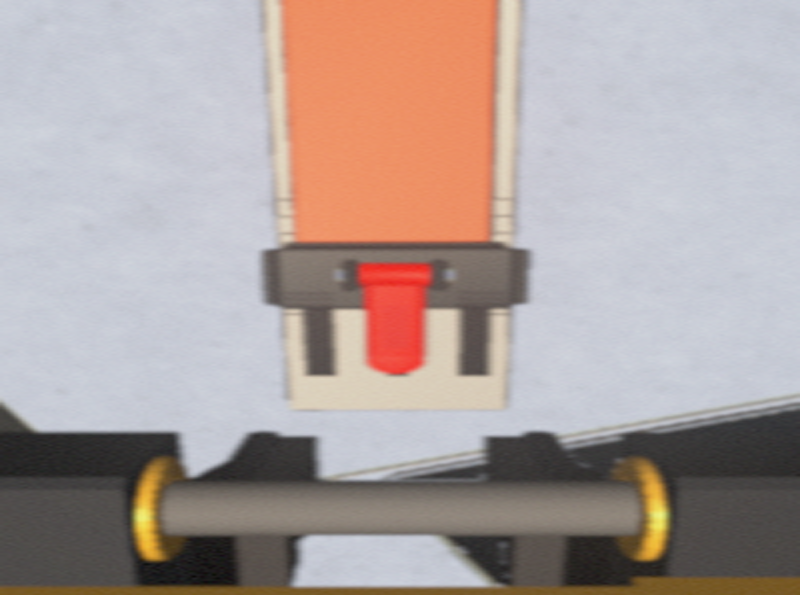

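View pics/s12c.png

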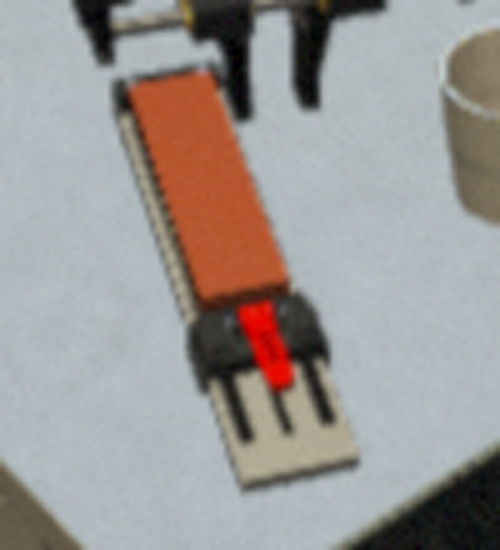

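The lever is over: the wrist view shows its tip at image (279,213), and the stop still sits against the stone. I'll check the numbers and then the jaw end.

```bash
python3 - <<'E'
from h import *
import pickle
np.set_printoptions(precision=4,suppress=True)
w=pickle.load(open('w12.pkl','rb'))
u=np.array([.396,.918]);n=np.array([.918,-.396]); ref=np.array([.6112,.2636])
I=lambda c,r:(180+c/4,r/1.75)
def g(c,r,z):
    P=onz(w,*I(c,r),z)[:2]-ref; return P@u*1000,P@n*1000
print(g(395,410,.014),g(320,304,.03),g(395,242,.039), g(295,242,.039),g(491,242,.039),g(278,270,.03),g(513,270,.03))
for f in range(60,100,5):
    a=np.radians(f); uu=-199-59*np.sin(a)+3*np.cos(a); z=34+59*np.cos(a)+3*np.sin(a); print(f,uu,g(395,374,z/1000)[0])
E
```

```text
(np.float64(-290.2079751519481), np.float64(0.03411113734507618)) (np.float64(-217.4440895016486), np.float64(-19.335147274739615)) (np.float64(-180.63067901195643), np.float64(0.9156062134494377)) (np.float64(-180.51762778261303), np.float64(-24.31403250306319)) (np.float64(-180.73908081276863), np.float64(25.107632134762255)) (np.float64(-197.04446095239933), np.float64(-29.940135606445562)) (np.float64(-197.29700076465585), np.float64(31.606382866602672))
60 -248.59549882328187 -252.23258704968976
65 -251.20430464994027 -253.36084224434907
70 -253.41580419639158 -254.54252126097566
75 -255.21316661574747 -255.76863080873562
80 -256.5827128947195 -257.0298394536254
85 -257.51401995917 -258.31654863631877
90 -258.0 -259.6189657229991
95 -258.03695441565594 -260.927178533216
```

Request:
carry_out(
  increments="0 0.05 0 0 -0.5 0 0;0 0.05 0 0 0 0 0;0 0.03 0 0 0 0 0;0 0 0 0 0 0 0;0 0 0 0 0 0 0;0 0 0 0 0 0 0",
)

```text
time_s: 34.58
tool_pos: [0.5703, 0.1606, 0.2833]
tool_rot: [-179.5, 0.9, 66.2]
force: [0.5, -0.5, 1.1]
grip_width: 0.0005
```

```bash
python3 - <<'E'
from h import *
w=shot('wrist','w13')
a=w['img'][0:300,180:380]; cv2.imwrite('pics/w13c.png',cv2.resize(a,None,fx=4,fy=2,interpolation=cv2.INTER_CUBIC))
print(get_obs()['tool_pos'])
E
```

```text
[0.57030073 0.16023876 0.2833432 ]
```

View pics/w13c.png

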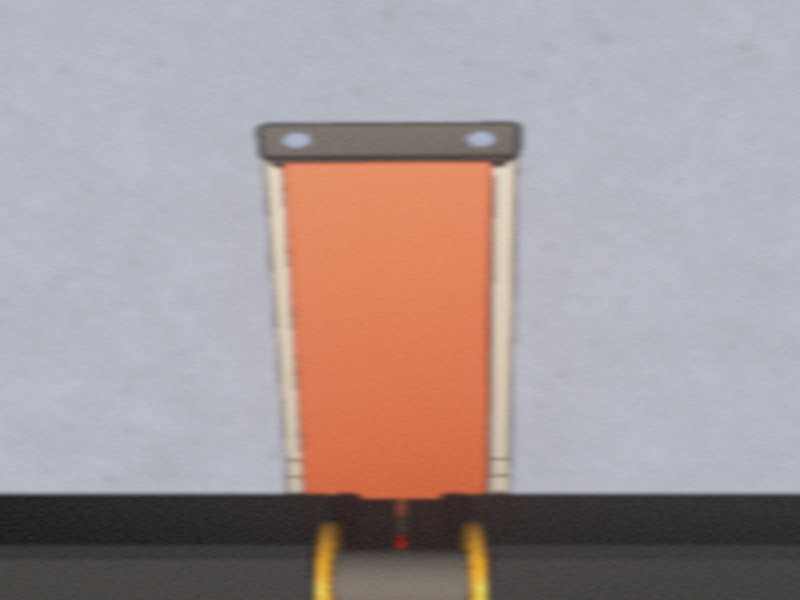

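Request:
carry_out(
  increments="0 0 0 -0.02 0 0 0;0 0 0 0 0 0 0;0 0 0 0 0 0 0;0 0 0 0 0 0 0",
)

```text
time_s: 35.12
tool_pos: [0.5698, 0.1572, 0.3029]
tool_rot: [-179.5, 1.0, 65.9]
force: [-0.4, -0.4, -1.0]
grip_width: 0.0007
```

```bash
python3 - <<'E'
from h import *
t=shot('top','t14')
for k in ('mug','bowl','peeler'):
    m=masks_of(k,t); print(k,[ (x['confidence'],x['bbox']) for x in m[:2]])
print(sign_off())
E
```

```text
mug [(0.79, [252.7, 138.4, 293.8, 176.3])]
bowl []
peeler [(0.77, [356.4, 257.8, 419.8, 275.2]), (0.59, [260.3, 218.1, 308.9, 251.9])]
the job is handed in; nothing more can be done
None
```

The stone is clamped in its holder with the lever over and down. I handed the job in at about 35 s, with the arm raised clear.

**What I did**
- Picked up the stone, laid it on the bed, and moved it about 1.5 mm sideways to centre it.
- Pushed the stop up until stone, stop and fixed jaw were tight, with about 21 N.
- Swung the lever past upright and pushed the stop up again with about 14 N before the cam began to bite.
- Pressed the lever down to its end.

**Last checks**
- **Stone:** it touches both the jaw and the stop in the wrist pictures, and sits within about 0.5 mm of the bed's midline.
- **Stop:** its rear edge measured 1.5–2 mm nearer the jaw after locking than before (-217.4 against -219.3 and -218.9 mm from the jaw face). That is within the picture error, and there is no sign of slip away from the stone.
- **Lever:** its tip lies flat in the pictures, but these give its angle only to within about 10 degrees. The fingertip came down to 38 mm above the worktop over the lever's outer part, where a closed lever's top should be about 41 mm, so I take it as fully closed.
- **Mug and peeler:** both stand where they were to within 1–2 pixels, about 3–6 mm.

**What did not go cleanly**
- The final press on the lever peaked at about 53 N, more than I intended. It was through the fingertips, not the gripper's body.
- While pushing the stop I gave one tilt correction the wrong way. The tool leaned about 5 degrees and bore upward with up to 19 N until I backed off.
- The network did not find the bowl in the last top picture. I did not look into it; the arm never worked near the bowl.

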